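Lock a height-stop screw with its jam nut

TASK

Lock the adjusting screw of the height-stop stand without losing its setting: fit the holding key fully down over the screw's wing head with its tail between the two posts, so that the screw cannot turn, then turn the jam nut clockwise (seen from above) by its upright handle until it comes up properly tight, but do not overtighten it. Leave the key fitted, and leave the things standing around where they are.

Things in the scene. Friction and masses are not known exactly. Their poses are not given: they have to be found in the camera images.
- stop_stand: Fixed aluminium stand on the table: a round plate 110 mm across, 12 mm thick, with a 50 mm wide arm to its +y side, carrying an upright adjusting screw, below it a jam nut with a lever, and a fork of two posts at the arm's end. Origin: on the screw axis, at the underside; z up.
- screw_head (a point): Centre of the collar's top face on the screw axis, 52 mm above the table; collar 40 mm across. On it stands the screw's flat wing head: 8 mm thick along the stand's x, 56 mm long along its y (at screw setting 0), tapering to 4.5 mm thick at its top, 78 mm above the table.
- fork (a point): Midway between the tips of the two upright pointed posts, 105 mm along the stand's +y from the screw axis, 90 mm above the table. Posts 10 mm across, 27 mm apart in x (17 mm free between them).
- screw (a joint): Turn of the adjusting screw from its correct setting, rad, positive clockwise seen from above; starts within 0.03 of 0. It turns easily (0.06 N m) and the nut's thread drags it (0.12 N m): unless held it turns with the nut. With the key fitted about 0.1 rad of play remains; more than 0.22 either way is a lost setting.
- nut_handle (a point): Top centre of the jam nut's upright handle: a steel pin 12 mm across, top 80 mm above the table, on the end of the nut's lever (foot boss 20 mm across, its top 40.5 mm above the table). It circles the screw axis at 85 mm radius and starts on the stand's +x, -y side.
- nut_axis (a point): Centre of the jam nut (44 mm hexagon), on the screw axis 35 mm above the table. The nut runs freely (1.5 N at the handle, to 3 N if pinched) for 0.8 to 1.5 rad clockwise, then comes up on its lock washer; where differs each time. Then the push climbs from 4 N by 0.7 N per 0.01 rad. Properly tight: 8 to 11 N along the circle at the handle; over 12 N crushes the washer.
- washer_load (a joint): How far the lock washer is wound up by the tightened nut, rad: 0 while the nut is loose. About 0.08 under a push of 9 N at the handle (0.05 if pinched hard, which wastes 1 to 2 N as the handle twists in the grip); it springs back to 0.05 at most on letting go. Less than 0.025 is not tight, more than 0.13 at any time is overtightened.
- hold_key: Loose dark steel holding key, 0.13 to 0.25 kg, flat on the table at first: a block 35 mm wide (x), 80 mm long (y), 22 mm high, with a slot right through it 11 mm wide (x), 62 mm long (y), and a tail on its +y end. Origin: centre of the slot at the underside; z up. Fitted, it rests on the collar, origin on the screw axis 52 mm above the table, axes along the stand's.
- key_tail (a point): End of the key's tail, 128 mm along the key's +y from its origin, 11 mm above its underside. The tail is a bar 10 x 10 mm, at heights 6 to 16 mm above the key's underside.
- timer: Small flat timer, 66 x 62 x 18 mm, a bystander. Origin at the centre of its underside.
- petri_dish: Petri dish, 60 mm across, 14 mm high, a bystander. Origin at the centre of its underside.
- vial: Small sample vial, 24 mm across, 50 mm high, a bystander. Origin at the centre of its underside.
- dropper_bottle: Small bottle, 38 mm across, 74 mm high, a bystander. Origin at the centre of its underside.

How it is judged:
By the outcome, as a careful person would: the job done as asked, in the order asked, and still so for the second after the job is handed in, with the robot touching nothing.
It also fails if it takes over 72 s, if anything falls off the work surface, if the arm or the gripper's body presses on something with over 40 N, if the wrist force passes 120 N, or if a joint passes its speed limit or range.

ROBOT

A 6-joint arm with a two-finger parallel gripper is mounted at the origin on a cart in front of the work surface, level with it; the furniture and walls round the work are solid. World frame = base frame: x ahead of the robot, y to its left, z up, the work surface at z = 0. Lengths are in mm, angles in rad, forces in N, time in s.
With the tool pointing down it reaches from about 400 to 925 mm from the base axis. Payload 12.5 kg.
Tool frame: the origin (TCP) lies between the finger pads; the fingertips stand 19 mm ahead of it and the grasp point (between the pads) is the TCP (env.nose_length is the distance from the TCP to the fingertips, in mm); z points along the fingers, y is the line along which they close (so a half turn about z gives the same grasp; the last joint's range is limited). The gripper opens to 95 mm and grips with 3 to 60 N. Pads are 20 mm wide; open, the fingers measure 119 mm over their backs; the gripper's body (75 mm by 180 mm) begins 59 mm behind the grasp point.
Start: joints at [-1.383, 0.491, 1.559, -0, 1.092, -0.106], TCP at [181.017, -598.229, 233.661] pointing down, gripper open.
Joint ranges: [-3.1, 3.1], [-0.84, 2.19], [0.05, 2.79], [-1.13, 4.28], [0.06, 2.93], [-2.69, 2.69]. Speed limits (rad/s): [2.22, 2.22, 2.79, 3.14, 3.14, 3.14].

INTERFACE

Orientations are given as [roll, pitch, yaw] about the fixed x, y, z axes, in that order (R = Rz(yaw) Ry(pitch) Rx(roll)).
In Python, from cell import env gives the robot as it stands. The module is installed in compiled form; this text tells all that it offers.
- The arm moves only by the tool drive_tool, never from a script. Its argument "rows" is a list that holds one entry, the list of rows, each a list of 7 numbers: the shift along the tool's x, y, z scaled (see below), then the turn, a rotation vector about the tool's x, y, z scaled (see below), then the opening, from 0 (shut) to 1 (fully open). In form: [[[tx, ty, tz, ax, ay, az, jaw], ...]]. A call has 1 to 5 rows; each row shifts and turns the commanded pose from where the row before left it, along the tool's axes as they then stand; what a row does not reach is not made up. The controller multiplies each number of a shift by 250 mm and each number of a turn by 180 degrees. A row lasts 1/8 s, in which the tool goes at most 62.5 mm and 10.7 degrees, less where a joint would pass 70% of its speed; a pose out of reach is approached as far as the arm can. A call with a number of a shift or a turn outside -1 to 1 is refused whole. A call with a gripper value outside its range is refused whole. The fingers move at their own pace and stop on an object; the grip force is fixed at half the most. Time passes only in rows, so rows that do not move let the fingers close. It gives the time, the measured TCP pose, the force, the opening and the grip force at its end, in the units of the state.
- env.state(): the state, without advancing time (a new reading comes with each control period).
- env.read_camera(name): name is "scene" or "top" or "wrist"; returns a dict with "color" (480x640x3 uint8, blue, green, red), "camera_matrix" (3x3 intrinsics, pixels), "pose" (4x4, takes a point from camera to world coordinates). Camera axes: x right, y up, looking along -z (the intrinsics and any distortion apply to the point x, -y, -z); pixel columns grow to the right and rows downward; lengths in mm; the calibration is good to about 2 mm. A picture is of the moment at which its call begins. There is no depth.
- env.job_done(): hands the job in; it is judged then, once.
Trained networks look in a picture, given as the dict that the camera call returned (one of the last four; its "shot" number tells which), for a name from the list of things; names that differ only in an ending like _2 or _b are one class to them, and where a whole thing is asked for, a point or a joint stands for the part that bears it (a point fixed in the world has none). Each returns a list of dicts, best first, with "score" (0 to 1); they miss things now and then, are a little off and sometimes report something else, mostly with a low value. They report only what shows in the picture. A call takes as long as a camera call.
- env.search_frame(name, picture): "at" ([x, y, z] in mm, in the coordinates of the camera as it stood for that picture, good to about 4 mm: the middle of the surface that is visible of it).
- env.place_of(name, picture): "at" ([x, y, z] in mm, in the coordinates of the camera as it stood for that picture, good to about 4 mm: a listed point, or the origin of a listed thing).
The state is a dict: "t": time; "joints": joint angles; "qvel": joint speeds; "tau": joint torques, N m; "eef_pos": TCP position; "tcp_rot": TCP orientation; "ft_force": force on the tool from outside, world axes, zero at the start; "moment": the same for the moment, N m; "opening": opening from 0.0 (shut) to 1.0 (fully open); "grip_force": force on a finger pad.
Only numpy, scipy, OpenCV 4.12 (cv2) and the standard library are available. Lean on these libraries where they do the work, as an engineer would, in place of code of your own. Each camera call takes 0.05 s, during which the arm holds its last target. There are 200 camera calls.

## Working session

There is one attempt and no reset: what is moved stays moved. The work goes in short steps, Python scripts to look and compute and a tool call to move; the robot and the scene stay as the last step left them, time stands still between calls to the robot, and variables do not carry over. Pictures are saved under pics/ and viewed, at most 10 in all, crops included, and the job is handed in when it is done.

Besides the shell and the picture viewer there is one more tool, called after "Call:" as name(argument=value, ...) on one line, values as JSON. drive_tool: Moves the arm, as the interface text tells. Its arguments: {"type":"object","properties":{"rows":{"type":"array","items":{"type":"array","items":{"type":"array","items":{"type":"number","minimum":-1,"maximum":1}}}}},"required":["rows"]}

```bash
mkdir -p pics
cat > h.py <<'E'
import numpy as np, cv2
from cell import env
from scipy.spatial.transform import Rotation as R
def world(p,at):
    T=np.array(p["pose"]); return T[:3,:3]@np.array(at)+T[:3,3]
def proj(p,w):
    T=np.array(p["pose"]);c=T[:3,:3].T@(np.array(w)-T[:3,3]);K=np.array(p["camera_matrix"]);d=np.array([c[0],-c[1],-c[2]]);u=K@d;return u[:2]/u[2]
def ray(p,uv,z):
    T=np.array(p["pose"]);K=np.array(p["camera_matrix"]);d=np.linalg.inv(K)@np.array([uv[0],uv[1],1.]);d=T[:3,:3]@np.array([d[0],-d[1],-d[2]]);o=T[:3,3];return o+d*(z-o[2])/d[2]
def find(p,names):
    for n in names:
        print(n,[(round(r["score"],2),world(p,r["at"]).round(1).tolist()) for r in env.place_of(n,p)[:2]])
E
python3 - <<'E'
from h import *
for c in ["top","scene"]:
    p=env.read_camera(c); cv2.imwrite(f"pics/{c}1.png",p["color"]); print(c,np.array(p["pose"])[:3,3], p["camera_matrix"],[k for k in p])
    find(p,["stop_stand","screw_head","fork","nut_handle","nut_axis","hold_key","key_tail","timer","petri_dish","vial","dropper_bottle"])
print(env.state())
E
```

```text
top [ 370.36253545   97.95818014 1187.66008112] [[456.29841313   0.         324.66263451]
 [  0.         456.29841313 241.37615612]
 [  0.           0.           1.        ]] ['color', 'camera_matrix', 'pose', 'shot']
stop_stand [(0.64, [549.6, -8.2, -0.9])]
screw_head [(0.87, [546.5, -10.9, 53.8])]
fork [(0.92, [528.5, 88.7, 92.0])]
nut_handle [(0.44, [632.1, -8.4, 80.1])]
nut_axis [(0.9, [545.4, -12.2, 36.6]), (0.29, [475.7, 290.2, -4.3])]
hold_key [(0.94, [474.9, 293.5, -4.7])]
key_tail [(0.73, [507.9, 415.6, 12.6])]
timer [(0.68, [403.0, -200.0, -2.0])]
petri_dish [(0.64, [385.8, -18.3, -2.2]), (0.63, [638.5, 285.6, -2.6])]
vial [(0.63, [639.7, 290.1, -4.5])]
dropper_bottle []
scene [-121.17273295  604.40683019  496.75979388] [[455.40545472   0.         319.33665958]
 [  0.         455.40545472 244.58534671]
 [  0.           0.           1.        ]] ['color', 'camera_matrix', 'pose', 'shot']
stop_stand [(0.57, [547.7, -12.9, -2.8])]
screw_head [(0.56, [543.3, -12.0, 50.6])]
fork [(0.97, [526.7, 89.7, 88.6]), (0.69, [549.1, -12.3, -2.5])]
nut_handle [(0.7, [634.6, -11.1, 80.3]), 
[... 263 characters left out ...]
9, 15.7, 1.1])]
{'t': 1.2, 'joints': array([-1.38262728e+00,  4.90917604e-01,  1.55891370e+00, -1.66622655e-05,
        1.09168953e+00, -1.05646756e-01]), 'qvel': array([4.50621402e-04, 1.14074543e-03, 1.75515436e-03, 3.93678997e-05,
       5.22341845e-04, 6.91494886e-04]), 'tau': array([-1.32573408e-03, -6.12473989e+01, -2.58425975e+01,  6.92252442e-02,
        4.45473252e-02,  8.59305288e-06]), 'eef_pos': array([ 180.996568  , -598.23094364,  233.64527571]), 'tcp_rot': array([3.14152280e+00, 2.22770054e-05, 2.93823482e-01]), 'ft_force': array([-0.89163375,  0.54639399,  0.52468014]), 'moment': array([ 0.0610251 , -0.02795916, -0.03787628]), 'grip_force': 0.0, 'opening': 0.9979807289892499}
```

View pics/top1.png

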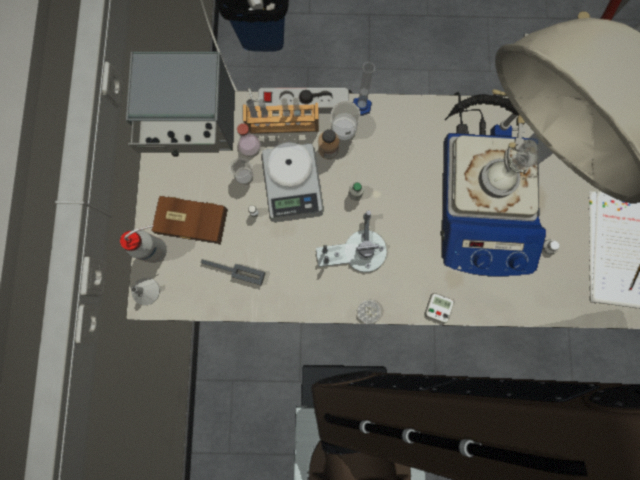

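View pics/scene1.png

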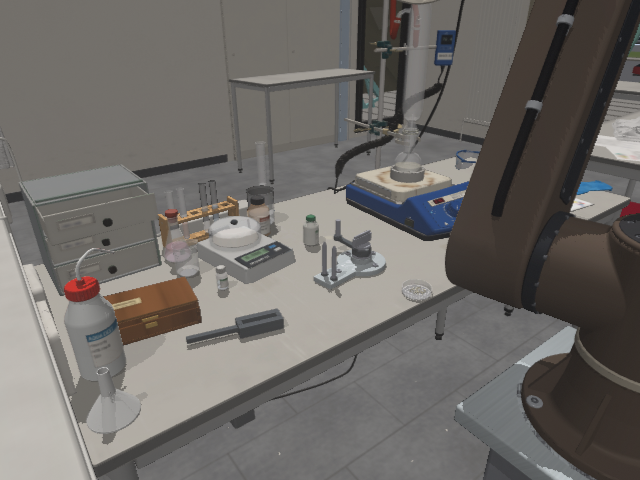

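The top view shows the stand at about (367,250) with its fork at (322,255) and the nut handle at (367,218). The key is at (235,272) with its tail pointing left, and the dropper bottle is at (356,190). The scene view agrees. The tall glassware on the hotplate stands well away from a path closer to the robot.

```bash
cat >> h.py <<'E'
def plan(xyz,yaw,vmax=55):
    s=env.state(); r=R.from_euler("xyz",s["tcp_rot"]); T=R.from_euler("xyz",[np.pi,0,yaw])
    d=np.array(xyz)-s["eef_pos"]; rv=(T*r.inv()).as_rotvec()
    n=max(1,int(np.ceil(max(np.linalg.norm(d)/vmax,np.linalg.norm(rv)/np.radians(10.2)))))
    out=[]
    for i in range(n):
        a=R.from_rotvec(rv*i/n)*r
        out.append([*(a.inv().apply(d/n)/250).round(4),*(a.inv().apply(rv/n)/np.pi).round(4)])
    print(n); [print([float(v) for v in o]) for o in out]
def now():
    s=env.state(); print(round(s["t"],2),s["eef_pos"].round(1),s["tcp_rot"].round(4),s["ft_force"].round(1),s["moment"].round(2),round(s["opening"],3),round(s["grip_force"],1))
E
python3 -c "
from h import *
plan([500,20,330],1.55)"
python3 - <<'E'
import sys
sys.path.insert(0,'.')
from h import *
p=env.read_camera("wrist");T=np.array(p["pose"]);s=env.state()
r=R.from_euler("xyz",s["tcp_rot"]);print(r.inv().apply(T[:3,3]-s["eef_pos"]),r.inv().as_matrix()@T[:3,:3],p["camera_matrix"])
E
```

```text
13
[0.149, -0.1536, -0.0297, 0.0, 0.0, -0.0308]
[0.1632, -0.1385, -0.0297, 0.0, 0.0, -0.0308]
[0.1758, -0.1222, -0.0297, 0.0, 0.0, -0.0308]
[0.1867, -0.1046, -0.0297, 0.0, 0.0, -0.0308]
[0.196, -0.0861, -0.0297, 0.0, 0.0, -0.0308]
[0.2034, -0.0668, -0.0297, 0.0, 0.0, -0.0308]
[0.2089, -0.0469, -0.0297, 0.0, 0.0, -0.0308]
[0.2124, -0.0265, -0.0297, 0.0, 0.0, -0.0308]
[0.214, -0.0059, -0.0297, 0.0, 0.0, -0.0308]
[0.2135, 0.0148, -0.0297, 0.0, 0.0, -0.0308]
[0.2111, 0.0353, -0.0296, 0.0, 0.0, -0.0308]
[0.2067, 0.0555, -0.0296, 0.0, 0.0, -0.0308]
[0.2004, 0.0752, -0.0296, 0.0, 0.0, -0.0308]
[  74.28468385   -1.36112738 -151.19208102] [[ 4.81605434e-04  9.64265154e-01  2.64938637e-01]
 [ 9.99999599e-01 -6.64264092e-04  5.99842581e-04]
 [ 7.54396522e-04  2.64938242e-01 -9.64265087e-01]] [[348.82067179   0.         317.83267244]
 [  0.         348.82067179 238.08254755]
 [  0.           0.           1.        ]]
```

Call:
drive_tool(rows=[[[0.149, -0.154, -0.03, 0, 0, -0.031, 1], [0.163, -0.138, -0.03, 0, 0, -0.031, 1], [0.176, -0.122, -0.03, 0, 0, -0.031, 1], [0.187, -0.105, -0.03, 0, 0, -0.031, 1], [0.196, -0.086, -0.03, 0, 0, -0.031, 1]]])

```text
t: 1.88
eef_pos: [304.0, -358.7, 271.5]
tcp_rot: [3.141, 0.0, 0.784]
ft_force: [1.7, -0.8, -0.5]
opening: 0.998
grip_force: 0.0
```

Call:
drive_tool(rows=[[[0.203, -0.067, -0.03, 0, 0, -0.031, 1], [0.209, -0.047, -0.03, 0, 0, -0.031, 1], [0.212, -0.0265, -0.03, 0, 0, -0.031, 1], [0.214, -0.006, -0.03, 0, 0, -0.031, 1], [0.2135, 0.015, -0.03, 0, 0, -0.031, 1]]])

```text
t: 2.5
eef_pos: [425.3, -120.3, 309.2]
tcp_rot: [3.141, 0.0, 1.271]
ft_force: [0.9, -0.7, 0.3]
opening: 1.0
grip_force: 0.0
```

Call:
drive_tool(rows=[[[0.211, 0.035, -0.03, 0, 0, -0.031, 1], [0.207, 0.0555, -0.03, 0, 0, -0.031, 1], [0.2, 0.075, -0.03, 0, 0, -0.031, 1], [0, 0, 0, 0, 0, 0, 1]]])

```text
t: 3.0
eef_pos: [498.0, 23.9, 331.3]
tcp_rot: [3.141, -0.0, 1.565]
ft_force: [0.4, -0.4, -0.4]
opening: 1.0
grip_force: 0.0
```

Run:
```python
from h import *
now()
p=env.read_camera("wrist"); cv2.imwrite("pics/w1.png",p["color"])
find(p,["stop_stand","screw_head","fork","nut_handle","nut_axis","hold_key","key_tail","vial","dropper_bottle","petri_dish"])
```

```text
3.0 [498.   23.9 331.3] [ 3.1408e+00 -2.0000e-04  1.5648e+00] [ 0.4 -0.4 -0.4] [-0.08 -0.1   0.03] 1.0 0.0
stop_stand [(0.56, [547.3, -11.9, 2.5])]
screw_head [(0.96, [546.6, -2.6, 51.0]), (0.16, [548.6, -11.5, 38.7])]
fork [(0.94, [528.8, 90.7, 90.4])]
nut_handle [(0.39, [546.6, -10.6, 3.0])]
nut_axis [(0.87, [548.7, -10.3, 39.7])]
hold_key []
key_tail [(0.33, [546.5, -11.6, 36.8])]
vial [(0.65, [699.8, 14.9, 3.6])]
dropper_bottle [(0.75, [698.0, 15.3, 1.3])]
petri_dish [(0.86, [392.2, -21.9, 1.9])]
```

View pics/w1.png

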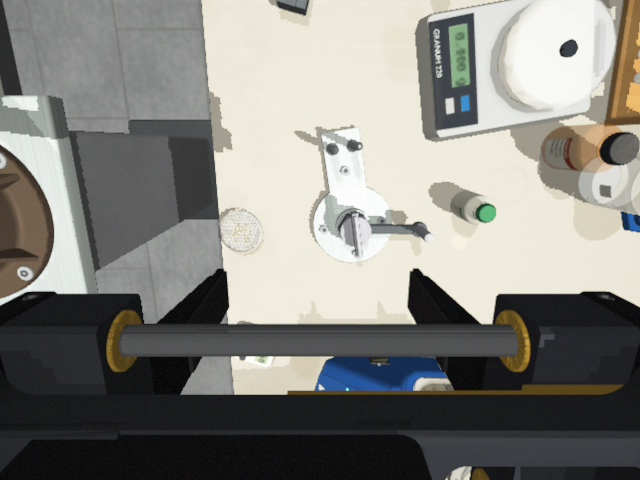

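The wrist view shows the stand plate at about (350,223). The post tips are near (332,149) and (355,145), the wing head near (355,232) and the handle top near (429,237). I'll enlarge this area for exact pixels.

Run:
```python
from h import *
p=cv2.imread("pics/w1.png")
cv2.imwrite("pics/w1c.png",cv2.resize(p[115:275,300:450],None,fx=3.7,fy=3.7,interpolation=cv2.INTER_CUBIC)[:600])
```

```text
(no output)
```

View pics/w1c.png

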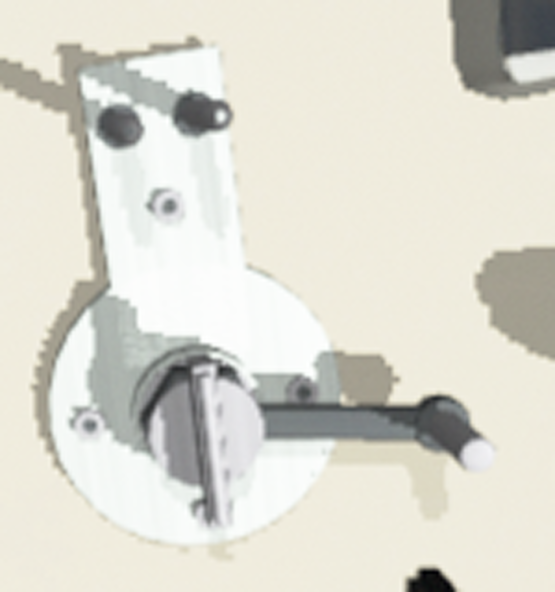

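The enlargement shows (crop pixels) plate centre (193,405), collar centre (206,425), right post tip (222,116), wing strip (205,367)–(218,523) and handle tip (478,455).

Run:
```python
from h import *
p=env.read_camera("wrist")
f=lambda u,z:ray(p,(u[0]/3.7+300,u[1]/3.7+115),z).round(1)
for n,u,z in [("plate",(193,405),12),("plL",(47,408),12),("plR",(338,408),12),("plB",(193,547),12),("collar",(206,425),52),("colL",(146,428),52),("colR",(267,425),52),("postR",(222,116),90),("postL",(128,126),90),("wing+",(205,367),78),("wing-",(218,523),78),("armTL",(80,68),12),("armTR",(218,47),12),("armBR",(243,265),12),("armBL",(108,283),12),("handle",(478,455),80)]:print(n,f(u,z))
find(p,["screw_head","fork","nut_axis","nut_handle"])
q=env.read_camera("scene"); find(q,["screw_head","fork","hold_key","key_tail","nut_handle"])
plan([500,260,280],1.307)
```

```text
plate [543.4 -13.2  12. ]
plL [488.8 -13.7  12. ]
plR [597.6 -15.   12. ]
plB [544.2 -69.4  12. ]
collar [544. -11.  52.]
colL [523.4 -11.8  52. ]
colR [565.  -11.2  52. ]
postR [543.   92.1  90. ]
postL [515.3  89.6  90. ]
wing+ [540.5  14.6  78. ]
wing- [545.7 -37.8  78. ]
armTL [502.2 108.   12. ]
armTR [550.2 114.4  12. ]
armBR [560.8  38.7  12. ]
armBL [511.7  32.8  12. ]
handle [629. -15.  80.]
screw_head [(0.77, [547.0, -5.0, 53.5])]
fork [(0.85, [530.1, 93.3, 90.8]), (0.54, [630.3, -9.3, 81.0])]
nut_axis [(0.9, [541.3, -12.6, 37.8])]
nut_handle [(0.87, [630.5, -12.0, 80.1])]
screw_head [(0.66, [399.0, -200.6, 5.3]), (0.57, [543.4, -11.6, 51.7])]
fork [(0.79, [528.9, 88.7, 88.5])]
hold_key [(0.63, [479.7, 293.2, -1.1])]
key_tail [(0.62, [644.1, 286.6, -0.1]), (0.57, [513.1, 417.4, 13.1])]
nut_handle [(0.78, [633.3, -9.2, 79.9])]
5
[0.1909, 0.0003, 0.0408, -0.0, 0.0, 0.0161]
[0.1907, -0.0094, 0.0409, -0.0, 0.0, 0.0161]
[0.19, -0.019, 0.0409, -0.0, 0.0, 0.0161]
[0.1888, -0.0286, 0.0409, -0.0, 0.0, 0.0161]
[0.1871, -0.0381, 0.0409, -0.0, 0.0, 0.0161]
```

Call:
drive_tool(rows=[[[0.191, 0, 0.041, 0, 0, 0.016, 1], [0.191, -0.0095, 0.041, 0, 0, 0.016, 1], [0.19, -0.019, 0.041, 0, 0, 0.016, 1], [0.189, -0.0285, 0.041, 0, 0, 0.016, 1], [0.187, -0.038, 0.041, 0, 0, 0.016, 1]]])

```text
t: 4.72
eef_pos: [499.7, 261.8, 279.5]
tcp_rot: [3.141, -0.0, 1.307]
ft_force: [0.6, -0.5, -0.4]
opening: 1.002
grip_force: 0.0
```

Call:
drive_tool(rows=[[[0, 0, 0, 0, 0, 0, 1]]])

```text
t: 4.85
eef_pos: [499.2, 262.5, 278.7]
tcp_rot: [-3.14, 0.001, 1.311]
ft_force: [-1.0, -0.6, 0.5]
opening: 1.0
grip_force: 0.0
```

Run:
```python
from h import *
now()
p=env.read_camera("wrist"); cv2.imwrite("pics/w2.png",p["color"])
find(p,["hold_key","key_tail","vial"])
u=proj(p,[478,293,11]);v=proj(p,[512,415,11]);print(u,v)
g=cv2.cvtColor(p["color"],cv2.COLOR_BGR2GRAY); m=(g<110).astype(np.uint8); m[270:]=0
n,l,st,c=cv2.connectedComponentsWithStats(m)
k=l[int(u[1]+0)-60:int(u[1])+60,int(u[0])-60:int(u[0])+60]
for i in range(1,n):
    if st[i,4]>300: print(i,st[i],c[i].round(1))
c0=np.clip(((u+v)/2).astype(int)-[80,75],0,None)
print(c0); cv2.imwrite("pics/w2c.png",cv2.resize(p["color"][c0[1]:c0[1]+150,c0[0]:c0[0]+160],None,fx=4,fy=4,interpolation=cv2.INTER_CUBIC))
```

```text
4.85 [499.2 262.5 278.7] [-3.1402e+00  8.0000e-04  1.3114e+00] [-1.  -0.6  0.5] [-0.02 -0.04 -0.03] 1.0 0.0
hold_key [(0.69, [479.9, 291.9, -1.3])]
key_tail [(0.73, [511.5, 420.0, 10.0])]
vial [(0.93, [639.5, 286.4, 2.0]), (0.64, [530.3, 90.9, 92.2])]
[295.38283754 186.95558808] [294.90156712  71.57165619]
1 [ 336    0  102  105 3461] [381.5  52. ]
3 [ 573    0   67   58 2895] [605.5  22.7]
39 [   0   84  161   53 1176] [ 79.7 110.5]
46 [622 108  18 133 783] [630.2 173.1]
50 [   0  148   69  122 2284] [ 30. 210.]
63 [ 432  194   67   76 1969] [463.4 236.5]
67 [ 137  218   88   52 2967] [184.5 248.2]
[215  54]
```

View pics/w2c.png

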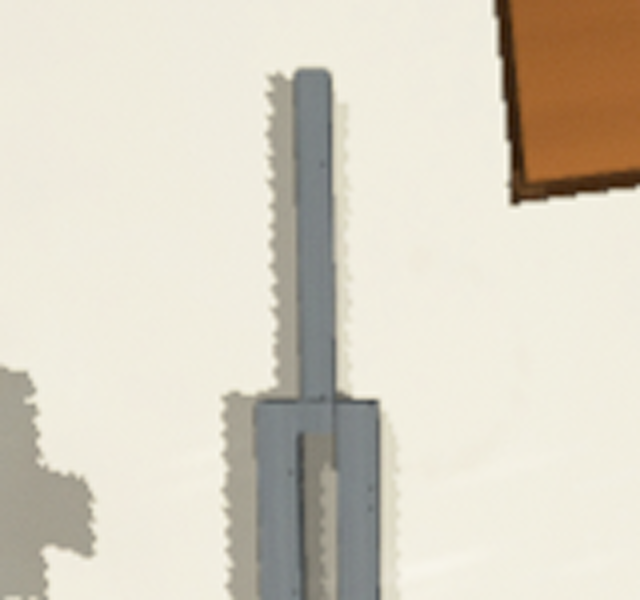

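The crop shows the key's block far edge at crop row 400 (columns 257–379) and the tail end at (313,70). The tail bar leaves the block at column 317.

Run:
```python
from h import *
p=env.read_camera("wrist")
f=lambda u,z:ray(p,(u[0]/4+215,u[1]/4+54),z)
a,b=f((257,401),22),f((379,400),22); t=f((312.5,69),16);c=f((260,600),22);d=f((381,600),22)
print(a,b,np.linalg.norm(a-b),t,c,d)
m=(a+b)/2; dr=(t-m)[:2]; L=np.linalg.norm(dr); dr/=L; yaw=-np.arctan2(dr[0],dr[1])
print("L",L,"(88) yaw",yaw, "sides",[-np.arctan2(*(q-w)[:2]) for q,w in((a,c),(b,d))],"tail", -np.arctan2(*(t-f((317,395),16))[:2]))
o=m[:2]-40*dr; g=o+13*dr; print("origin",o,t[:2]-128*dr,"grasp",g)
plan([*g,80],yaw+np.pi/2)
```

```text
[472.69980787 331.46210585  22.        ] [506.39725114 322.7073818   22.        ] 34.81612953911285 [511.97846944 411.96307925  16.        ] [457.07709712 276.28121223  22.        ] [491.69504814 266.99218503  22.        ]
L 87.79199297213638 (88) yaw -0.25835406158526125 sides [np.float64(-0.2758977857933618), np.float64(-0.25800022156880575)] tail -0.2658227284425861
origin [479.32894606 288.41227152] [479.27580243 288.21116787] grasp [482.65031068 300.98082502]
4
[0.0358, -0.0277, 0.2002, 0.0, -0.0, -0.0004]
[0.0358, -0.0277, 0.2002, 0.0, -0.0, -0.0004]
[0.0359, -0.0276, 0.2002, 0.0, -0.0, -0.0004]
[0.0359, -0.0275, 0.2002, 0.0, -0.0, -0.0004]
```

Call:
drive_tool(rows=[[[0.036, -0.0275, 0.2, 0, 0, 0, 1], [0.036, -0.0275, 0.2, 0, 0, 0, 1], [0.036, -0.0275, 0.2, 0, 0, 0, 1], [0.036, -0.0275, 0.2, 0, 0, 0, 1], [0, 0, 0.08, 0, 0, 0, 1]]])

```text
t: 5.72
eef_pos: [481.9, 301.2, 57.7]
tcp_rot: [-3.139, 0.002, 1.308]
ft_force: [-0.9, 1.0, 0.5]
opening: 1.002
grip_force: 0.0
```

Run:
```python
from h import *
now(); plan([482.6,301,23],1.309,20)
```

```text
5.72 [481.9 301.2  57.7] [-3.1395e+00  1.9000e-03  1.3080e+00] [-0.9  1.   0.5] [ 0.01 -0.09  0.02] 1.002 0.0
2
[0.0002, 0.0016, 0.0693, -0.0003, 0.0003, -0.0002]
[0.0001, 0.0015, 0.0693, -0.0003, 0.0003, -0.0002]
```

Call:
drive_tool(rows=[[[0, 0, 0.066, 0, 0, 0, 1], [0, 0, 0.066, 0, 0, 0, 1], [0, 0, 0, 0, 0, 0, 1]]])

```text
t: 6.1
eef_pos: [482.5, 301.6, 26.3]
tcp_rot: [-3.141, 0.001, 1.308]
ft_force: [-0.8, -0.3, -0.1]
opening: 1.003
grip_force: 0.0
```

Call:
drive_tool(rows=[[[0, 0, 0, 0, 0, 0, 0.2], [0, 0, 0, 0, 0, 0, 0.2], [0, 0, 0, 0, 0, 0, 0.2], [0, 0, 0, 0, 0, 0, 0.2], [0, 0, 0, 0, 0, 0, 0.2]]])

```text
t: 6.72
eef_pos: [482.6, 302.0, 26.9]
tcp_rot: [3.141, 0.0, 1.309]
ft_force: [0.3, -0.1, 0.1]
opening: 0.529
grip_force: 0.0
```

Call:
drive_tool(rows=[[[0, 0, 0, 0, 0, 0, 0.2], [0, 0, -0.02, 0, 0, 0, 0.2]]])

```text
t: 6.98
eef_pos: [482.3, 301.9, 31.7]
tcp_rot: [-3.141, 0.001, 1.309]
ft_force: [-0.1, -0.7, -0.8]
opening: 0.366
grip_force: 30.0
```

Call:
drive_tool(rows=[[[0, 0, -0.08, 0, 0, 0, 0.2], [0, 0, -0.2, 0, 0, 0, 0.2], [0, 0, -0.2, 0, 0, 0, 0.2], [0, 0, -0.2, 0, 0, 0, 0.2], [0, 0, 0, 0, 0, 0, 0.2]]])

```text
t: 7.6
eef_pos: [483.5, 302.5, 205.5]
tcp_rot: [3.137, -0.004, 1.309]
ft_force: [-0.2, -0.3, -2.8]
opening: 0.362
grip_force: 30.0
```

Run:
```python
from h import *
now(); plan([542,-9,180],1.706)
```

```text
7.6 [483.5 302.5 205.5] [ 3.1366 -0.0042  1.3086] [-0.2 -0.3 -2.8] [-0.01 -0.1   0.02] 0.362 30.0
6
[-0.1906, 0.0914, 0.0167, 0.0003, -0.0002, -0.0211]
[-0.1962, 0.0786, 0.0167, 0.0003, -0.0002, -0.0211]
[-0.2009, 0.0654, 0.0167, 0.0003, -0.0002, -0.0211]
[-0.2048, 0.052, 0.0168, 0.0003, -0.0002, -0.0211]
[-0.2078, 0.0384, 0.0168, 0.0003, -0.0002, -0.0211]
[-0.2099, 0.0245, 0.0169, 0.0003, -0.0002, -0.0211]
```

Call:
drive_tool(rows=[[[-0.19, 0.091, 0.0165, 0, 0, -0.021, 0.2], [-0.196, 0.0785, 0.0165, 0, 0, -0.021, 0.2], [-0.2, 0.065, 0.0165, 0, 0, -0.021, 0.2], [-0.2, 0.052, 0.0165, 0, 0, -0.021, 0.2], [-0.19, 0.038, 0.0165, 0, 0, -0.021, 0.2]]])

```text
t: 8.22
eef_pos: [530.4, 46.7, 179.9]
tcp_rot: [-3.14, -0.0, 1.64]
ft_force: [0.3, -0.2, -2.8]
opening: 0.363
grip_force: 30.0
```

Call:
drive_tool(rows=[[[-0.19, 0.025, 0.0165, 0, 0, -0.021, 0.2], [0, 0, 0, 0, 0, 0, 0.2], [0, 0, 0, 0, 0, 0, 0.2]]])

```text
t: 8.6
eef_pos: [539.7, 1.6, 176.2]
tcp_rot: [-3.14, -0.001, 1.703]
ft_force: [-0.1, -0.3, -1.6]
opening: 0.365
grip_force: 30.0
```

Run:
```python
from h import *
now()
p=env.read_camera("wrist"); cv2.imwrite("pics/w3.png",p["color"])
find(p,["hold_key","key_tail","screw_head","fork","stop_stand","nut_handle"])
s=env.state();r=R.from_euler("xyz",s["tcp_rot"])
for n in ["hold_key","key_tail"]:
    for q in env.place_of(n,p)[:1]: print(n,r.inv().apply(world(p,q["at"])-s["eef_pos"]).round(1))
cv2.imwrite("pics/w3c.png",cv2.resize(p["color"][60:310,180:500],None,fx=2.4,fy=2.4,interpolation=cv2.INTER_CUBIC))
q=env.read_camera("scene"); cv2.imwrite("pics/s3.png",q["color"]);find(q,["hold_key","key_tail","fork"])
```

```text
8.6 [539.7   1.6 176.2] [-3.1398e+00 -5.0000e-04  1.7033e+00] [-0.1 -0.3 -1.6] [ 0.02 -0.12  0.  ] 0.365 30.0
hold_key [(0.81, [543.2, -9.0, 148.3])]
key_tail [(0.94, [523.9, 122.4, 160.1])]
screw_head []
fork [(0.56, [527.7, 90.7, 90.5])]
stop_stand [(0.98, [542.8, -10.4, 1.5])]
nut_handle [(0.7, [632.7, -12.1, 81.4])]
hold_key [-11.4   1.4  28.9]
key_tail [ 1.214e+02 -1.000e-01  1.700e+01]
hold_key [(0.67, [544.3, -9.0, 148.6])]
key_tail [(0.7, [525.1, 117.4, 159.7]), (0.3, [542.8, -10.1, 53.0])]
fork [(0.62, [529.5, 92.6, 90.5])]
```

View pics/w3c.png

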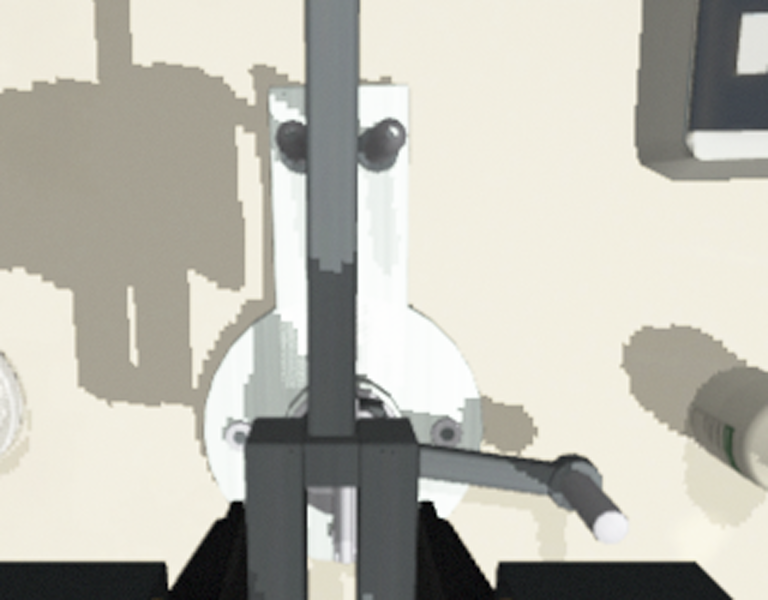

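The crop shows the held key over the stand: the block's top far edge is at row 445 (columns 247–418) and its lower far edge at row 418 (250–413). The tail is at columns 305–358. Below it are the arm edges (269–275 and 409), the right post tip at (393,133) and the wing at about column 343 in the slot.

Run:
```python
from h import *
p=env.read_camera("wrist"); s=env.state();r=R.from_euler("xyz",s["tcp_rot"]);now()
px=lambda u:(u[0]/2.4+180,u[1]/2.4+60)
f=lambda u,z:ray(p,px(u),z)
t=lambda w:r.inv().apply(w-s["eef_pos"]).round(1)
print("tool frame of block far edge:")
for zt in (170,173,176,179):
    a,b=f((247,445),zt),f((418,445),zt); print(zt,np.linalg.norm(a-b).round(1),t((a+b)/2)); 
    a,b=f((250,418),zt-22),f((413,418),zt-22); print("  low",np.linalg.norm(a-b).round(1),t((a+b)/2))
g=p["color"][:120].astype(int).sum(2)//3
col=g[:, 318]; print("tailcol",col[::4])
for n,u,z in [("armTL",(269,90),12),("armTR",(409,88),12),("armBR",(409,300),12),("armBL",(276,300),12),("plL",(204,425),12),("plR",(483,425),12),("postR",(395,132),90),("handle",(610,525),80),("wing",(344,540),78)]:print(n,f(u,z).round(1),t(f(u,z)))
```

```text
9.3 [540.3   1.5 177.1] [3.1416e+00 1.0000e-04 1.7043e+00] [-0.2 -0.1 -2.8] [-0.06 -0.13  0.03] 0.365 30.0
tool frame of block far edge:
170 33.7 [28.9 -0.1  7.1]
  low 36.3 [28.7 -0.3 29.1]
173 33.1 [29.8 -0.1  4.1]
  low 35.7 [29.5 -0.3 26.1]
176 32.4 [30.7 -0.1  1.1]
  low 35.1 [30.3 -0.3 23.1]
179 31.8 [31.6 -0.2 -1.9]
  low 34.5 [31.  -0.3 20.1]
tailcol [230 232 233 232 231 233 233 233 232 234 233 124 130 133 131 132 131 133
 133 131 132 132 133 132 132 132 131 131 131 132]
armTL [503.2 110.1  12. ] [112.7 -22.3 165.1]
armTR [552.1 117.4  12. ] [113.4  27.1 165.1]
armBR [563.8  43.9  12. ] [ 39.   28.9 165.1]
armBL [514.3  37.2  12. ] [ 38.9 -21.1 165.1]
plL [492.  -14.9  12. ] [ -9.8 -50.1 165.1]
plR [ 6.002e+02 -3.000e-01  1.200e+01] [ -9.7  59.1 165.1]
postR [544.6  95.9  90. ] [93.1 16.8 87.1]
handle [631.  -10.8  80. ] [-24.2  88.3  97.1]
wing [548.1 -28.   78. ] [-30.2   3.8  99.1]
```

Run:
```python
from h import *
plan([543.5,-1.1,122],1.716,28)
```

```text
2
[-0.0059, 0.0056, 0.1103, 0.0, 0.0, -0.0019]
[-0.006, 0.0056, 0.1103, 0.0, 0.0, -0.0019]
```

Call:
drive_tool(rows=[[[-0.006, 0.0056, 0.11, 0, 0, -0.0019, 0.2], [-0.006, 0.0056, 0.11, 0, 0, -0.0019, 0.2], [0, 0, 0, 0, 0, 0, 0.2], [0, 0, 0, 0, 0, 0, 0.2]]])

```text
t: 9.8
eef_pos: [543.9, -1.2, 122.9]
tcp_rot: [3.141, 0.0, 1.716]
ft_force: [-0.3, 0.0, -1.7]
opening: 0.367
grip_force: 30.0
```

Run:
```python
from h import *
now()
p=env.read_camera("wrist"); cv2.imwrite("pics/w4.png",p["color"])
cv2.imwrite("pics/w4c.png",cv2.resize(p["color"][60:310,180:500],None,fx=2.4,fy=2.4,interpolation=cv2.INTER_CUBIC))
find(p,["fork","key_tail","hold_key","screw_head"])
```

```text
9.8 [543.9  -1.2 122.9] [3.1409e+00 3.0000e-04 1.7161e+00] [-0.3  0.  -1.7] [-0.04 -0.11 -0.  ] 0.367 30.0
fork [(0.84, [529.0, 93.1, 89.8])]
key_tail [(0.59, [525.1, 115.3, 105.4])]
hold_key [(0.7, [550.8, -10.9, 94.8])]
screw_head [(0.74, [543.4, -5.1, 55.4]), (0.58, [548.5, -10.8, 3.3])]
```

View pics/w4c.png

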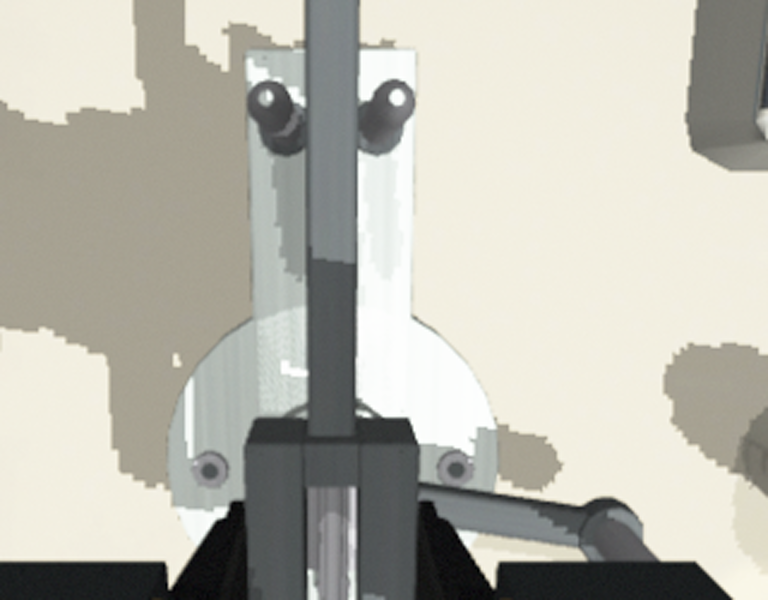

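The key is laterally centred: the post tips at (265,98) and (397,98) have their midpoint at 331, the tail centre is at 331.5, and the wing (318–347) is centred in the slot (306–358). What remains is the position along the key's length.

Run:
```python
from h import *
p=env.read_camera("wrist"); s=env.state();r=R.from_euler("xyz",s["tcp_rot"]);now()
px=lambda u:(u[0]/2.4+180,u[1]/2.4+60)
f=lambda u,z:ray(p,px(u),z)
t=lambda w:r.inv().apply(w-s["eef_pos"]).round(1)
for n,u,z in [("tipL",(265,97),90),("tipR",(397,97),90),("scrL",(210,469),13),("scrR",(456,469),13),("plL",(168,469),12),("plR",(497,469),12),("armTL",(246,48),12),("keytop",(332,445),s["eef_pos"][2]-5),("keylow",(332,418),s["eef_pos"][2]-27)]:print(n,f(u,z).round(1),t(f(u,z)))
q=p["color"].astype(int).sum(2)//3
c=[int(q[y,318]) for y in range(30,60)];print(c)
i=30+int(np.argmin(np.diff(c)))+1; print(i,t(ray(p,(318,i),s["eef_pos"][2]-11.5)))
# plate circle fit with arm at top: print edge cols at several rows
for row in (380,400,469): print(row,t(f((0,row),12)))
```

```text
10.1 [543.7  -1.1 122.8] [3.1406e+00 4.0000e-04 1.7164e+00] [ 0.2 -0.2 -1.7] [ 0.02 -0.05 -0.  ] 0.366 30.0
tipL [516.   91.7  90. ] [ 95.9 -14.   32.7]
tipR [542.9  95.7  90. ] [95.9 13.2 32.7]
scrL [505.7 -16.6  13. ] [ -9.8 -40.  109.7]
scrR [585.5  -4.9  13. ] [ -9.8  40.7 109.8]
plL [491.9 -19.   12. ] [-10.1 -53.9 110.7]
plR [599.   -3.3  12. ] [-10.1  54.3 110.8]
armTL [502.1 111.6  12. ] [117.6 -24.9 110.7]
keytop [539.3  28.  117.8] [29.5 -0.2  5. ]
keylow [539.4  27.7  95.8] [29.2 -0.1 27. ]
[233, 232, 233, 232, 232, 233, 232, 232, 233, 233, 233, 212, 139, 110, 125, 132, 133, 131, 132, 132, 132, 131, 132, 133, 132, 130, 131, 131, 131, 130]
42 [116.5  -0.4  11.5]
380 [  19.8 -106.   110.6]
400 [  13.2 -106.7  110.6]
469 [ -10.1 -109.2  110.7]
```

Call:
drive_tool(rows=[[[0.005, 0, 0.03, 0, 0, 0, 0.2], [0, 0, 0.04, 0, 0, 0, 0.2], [0, 0, 0.03, 0, 0, 0, 0.2], [0, 0, 0, 0, 0, 0, 0.2]]])

```text
t: 10.6
eef_pos: [543.0, 0.1, 96.2]
tcp_rot: [-3.14, -0.0, 1.716]
ft_force: [-0.1, 0.3, -2.0]
opening: 0.368
grip_force: 30.0
```

Call:
drive_tool(rows=[[[0, 0, 0.02, 0, 0, 0, 0.2], [0, 0, 0.02, 0, 0, 0, 0.2]]])

```text
t: 10.85
eef_pos: [543.4, 0.1, 86.9]
tcp_rot: [3.141, 0.0, 1.716]
ft_force: [0.2, 0.5, -2.0]
opening: 0.367
grip_force: 30.0
```

Call:
drive_tool(rows=[[[0, 0, 0.012, 0, 0, 0, 0.2], [0, 0, 0.008, 0, 0, 0, 0.2], [0, 0, 0, 0, 0, 0, 0.2]]])

```text
t: 11.22
eef_pos: [543.3, 0.1, 82.0]
tcp_rot: [-3.141, 0.0, 1.716]
ft_force: [0.5, -0.0, -2.2]
opening: 0.365
grip_force: 30.0
```

Call:
drive_tool(rows=[[[0, 0, 0.006, 0, 0, 0, 0.2], [0, 0, 0.004, 0, 0, 0, 0.2], [0, 0, 0, 0, 0, 0, 0.2]]])

```text
t: 11.6
eef_pos: [543.5, 0.1, 80.9]
tcp_rot: [3.141, 0.0, 1.716]
ft_force: [-3.7, 1.2, 14.2]
opening: 0.365
grip_force: 30.0
```

Call:
drive_tool(rows=[[[0, 0, -0.003, 0, 0, 0, 0.6], [0, 0, 0, 0, 0, 0, 0.6], [0, 0, 0, 0, 0, 0, 0.6]]])

```text
t: 11.98
eef_pos: [543.4, 0.1, 80.3]
tcp_rot: [3.142, 0.0, 1.716]
ft_force: [0.3, -0.3, 0.0]
opening: 0.586
grip_force: 0.0
```

Call:
drive_tool(rows=[[[0, 0, -0.1, 0, 0, 0, 0.6], [0, 0, -0.15, 0, 0, 0, 0.6], [0, 0, -0.15, 0, 0, 0, 0.4], [0, 0, 0, 0, 0, 0, 0.3], [0, 0, 0, 0, 0, 0, 0.3]]])

```text
t: 12.6
eef_pos: [543.0, 0.1, 179.8]
tcp_rot: [-3.141, -0.0, 1.716]
ft_force: [-0.2, -1.1, 0.4]
opening: 0.344
grip_force: 0.0
```

Run:
```python
from h import *
now()
p=env.read_camera("wrist"); cv2.imwrite("pics/w5.png",p["color"]); N=["hold_key","key_tail","fork","nut_handle","nut_axis"]
find(p,N); a=p["color"][60:360,170:490]
q=env.read_camera("scene"); find(q,N[:2])
b=cv2.resize(q["color"][200:300,290:410],(360,300),interpolation=cv2.INTER_CUBIC)
cv2.imwrite("pics/c5.png",np.hstack([a,b]))
```

```text
12.6 [5.430e+02 1.000e-01 1.798e+02] [-3.1409e+00 -1.0000e-04  1.7163e+00] [-0.2 -1.1  0.4] [ 0.02 -0.15 -0.03] 0.344 0.0
hold_key [(0.84, [544.3, -10.5, 50.8])]
key_tail [(0.94, [527.6, 117.7, 62.4])]
fork [(0.84, [528.5, 89.5, 88.4])]
nut_handle [(0.72, [627.5, -13.1, 82.4]), (0.72, [699.3, 16.9, -0.4])]
nut_axis [(0.8, [546.6, -14.0, 41.2]), (0.22, [526.0, 119.2, 62.8])]
hold_key [(0.77, [547.0, -10.9, 51.2])]
key_tail [(0.86, [528.8, 118.0, 66.4])]
```

View pics/c5.png

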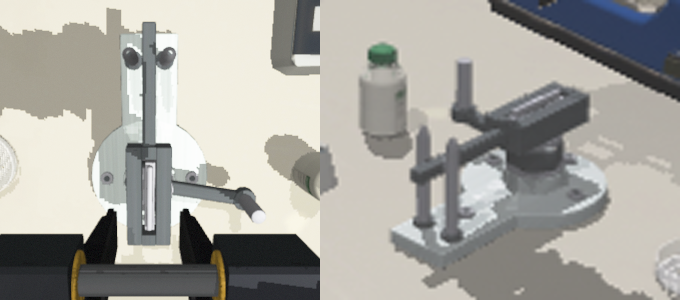

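The key is seated and level: its origin is at z≈51, the tail is at 62–66, and the tail lies between the posts (wrist crop (149,60), between posts at (131,58) and (167,55)). Next is the nut handle, which I'll drive with a loose cage of the fingers around the pin.

Run:
```python
from h import *
plan([629.8,-12,150],3.12)
```

```text
8
[-0.0123, 0.0419, 0.015, -0.0, -0.0, -0.0559]
[-0.0194, 0.0391, 0.015, -0.0, -0.0, -0.0559]
[-0.0259, 0.0352, 0.015, -0.0, -0.0, -0.0559]
[-0.0317, 0.0301, 0.015, -0.0, -0.0, -0.0559]
[-0.0364, 0.0241, 0.015, -0.0, -0.0, -0.0559]
[-0.0401, 0.0174, 0.015, -0.0, -0.0, -0.0559]
[-0.0425, 0.0101, 0.015, -0.0, -0.0, -0.0559]
[-0.0436, 0.0025, 0.015, -0.0, -0.0, -0.0559]
```

Call:
drive_tool(rows=[[[-0.012, 0.042, 0.015, 0, 0, -0.056, 0.3], [-0.019, 0.039, 0.015, 0, 0, -0.056, 0.3], [-0.026, 0.035, 0.015, 0, 0, -0.056, 0.3], [-0.032, 0.03, 0.015, 0, 0, -0.056, 0.3], [-0.036, 0.024, 0.015, 0, 0, -0.056, 0.3]]])

```text
t: 13.68
eef_pos: [597.6, -7.4, 161.3]
tcp_rot: [-3.141, -0.0, 2.602]
ft_force: [-0.6, 0.8, -0.2]
opening: 0.3
grip_force: 0.0
```

Call:
drive_tool(rows=[[[-0.04, 0.0175, 0.015, 0, 0, -0.056, 0.3], [-0.0425, 0.01, 0.015, 0, 0, -0.056, 0.3], [-0.0435, 0.0025, 0.015, 0, 0, -0.056, 0.3], [0, 0, 0, 0, 0, 0, 0.3], [0, 0, 0, 0, 0, 0, 0.3]]])

```text
t: 14.3
eef_pos: [629.3, -11.7, 150.3]
tcp_rot: [-3.142, -0.0, 3.12]
ft_force: [-0.5, -0.6, 0.3]
opening: 0.306
grip_force: 0.0
```

Run:
```python
from h import *
now()
p=env.read_camera("wrist"); cv2.imwrite("pics/w6.png",p["color"])
find(p,["nut_handle","nut_axis","hold_key"])
print(proj(p,[629.8,-12,80]))
F=[]
for i in range(4): env.read_camera("wrist"); F.append(env.state()["ft_force"])
print(np.mean(F,0),np.std(F,0))
cv2.imwrite("pics/w6c.png",cv2.resize(p["color"][150:400,180:500],None,fx=2.4,fy=2.4))
```

```text
14.3 [629.3 -11.7 150.3] [-3.1416e+00 -4.0000e-04  3.1199e+00] [-0.5 -0.6  0.3] [ 0.17 -0.12  0.02] 0.306 0.0
nut_handle [(0.63, [632.2, -13.6, 80.0]), (0.18, [544.3, -5.8, 52.3])]
nut_axis [(0.59, [544.3, -8.5, 38.8])]
hold_key [(0.94, [547.0, -11.7, 50.6]), (0.44, [548.4, -4.4, 49.8])]
[315.24743835 259.58967376]
[-0.37771813  0.27885067  0.32062393] [0.39839562 0.52673681 0.23059782]
```

View pics/w6c.png

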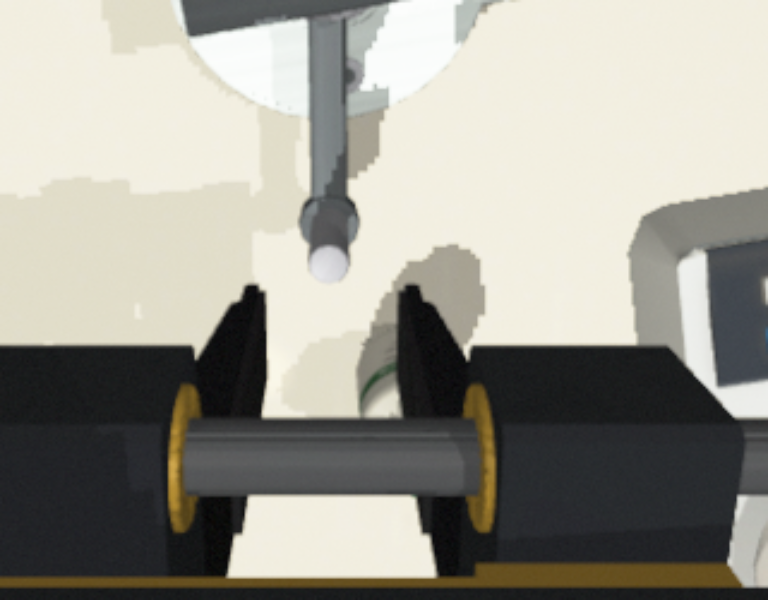

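The pin top at (328,262) is centred between the fingers (262 and 400) and matches the predicted pixel, so I'll descend around it.

Call:
drive_tool(rows=[[[0, 0, 0.1, 0, 0, 0, 0.3], [0, 0, 0.1, 0, 0, 0, 0.3], [0, 0, 0.1, 0, 0, 0, 0.3], [0, 0, 0.036, 0, 0, 0, 0.3], [0, 0, 0, 0, 0, 0, 0.22]]])

```text
t: 15.32
eef_pos: [629.7, -11.8, 66.3]
tcp_rot: [-3.142, -0.001, 3.124]
ft_force: [-0.2, -0.6, 0.9]
opening: 0.247
grip_force: 0.0
```

```bash
cat >> h.py <<'E'
C=np.array([544.8,-10.9])
def arc():
    s=env.state(); e=s["eef_pos"]; d=e[:2]-C; th=np.arctan2(d[1],d[0]); tg=np.array([np.sin(th),-np.cos(th)])
    f=s["ft_force"]; print("t %.2f th %.4f r %.2f z %.1f yawerr %.4f Ftan(resist) %.2f Frad %.2f Fz %.1f mz %.2f"%(s["t"],th,np.hypot(*d),e[2],((s["tcp_rot"][2]-np.pi-th+np.pi)%(2*np.pi))-np.pi,-f[:2]@tg,f[:2]@d/np.hypot(*d),f[2],s["moment"][2]),round(s["opening"],3))
def row(dth):
    # tool y = ccw, tool x = inward; turn -dth (cw)
    print("ty",-85*np.sin(dth)/250,"tx",85*(1-np.cos(dth))/250,"az",dth/np.pi)
E
python3 - <<'E'
from h import *
arc()
row(0.05);row(0.01)
E
```

```text
t 15.32 th -0.0104 r 84.87 z 66.3 yawerr -0.0076 Ftan(resist) -0.58 Frad -0.17 Fz 0.9 mz 0.03 0.247
ty -0.016992917552030633 tx 0.0004249114657114639 az 0.015915494309189534
ty -0.003399943333616666 tx 1.6999858333810458e-05 az 0.003183098861837907
```

Call:
drive_tool(rows=[[[0.0017, -0.034, 0, 0, 0, 0.0318, 0.2], [0.0017, -0.034, 0, 0, 0, 0.0318, 0.2], [0.0017, -0.034, 0, 0, 0, 0.0318, 0.2], [0.0017, -0.034, 0, 0, 0, 0.0318, 0.2], [0.0017, -0.034, 0, 0, 0, 0.0318, 0.2]]])

```text
t: 15.95
eef_pos: [619.2, -52.6, 67.7]
tcp_rot: [3.141, 0.002, 2.621]
ft_force: [-0.1, 1.3, -0.8]
opening: 0.201
grip_force: 0.8
```

```bash
python3 -c "
from h import *
arc(); now()"
```

```text
t 15.95 th -0.5109 r 85.29 z 67.7 yawerr -0.0098 Ftan(resist) 1.11 Frad -0.71 Fz -0.8 mz -0.02 0.201
15.95 [619.2 -52.6  67.7] [3.1407e+00 2.2000e-03 2.6208e+00] [-0.1  1.3 -0.8] [ 0.33 -0.28 -0.02] 0.201 0.8
```

Call:
drive_tool(rows=[[[0.0017, -0.034, 0.001, 0, 0, 0.0318, 0.2], [0.0017, -0.034, 0.001, 0, 0, 0.0318, 0.2], [0.0013, -0.028, 0.001, 0, 0, 0.026, 0.2], [0, 0, 0, 0, 0, 0, 0.2]]])

```text
t: 16.45
eef_pos: [604.4, -71.7, 66.9]
tcp_rot: [3.141, 0.002, 2.343]
ft_force: [-0.1, 0.1, -0.9]
opening: 0.2
grip_force: 0.0
```

```bash
python3 -c "
from h import *
arc(); row(0.03); row(.015)"
```

```text
t 16.45 th -0.7954 r 85.09 z 66.9 yawerr -0.0035 Ftan(resist) -0.00 Frad -0.12 Fz -0.9 mz -0.00 0.2
ty -0.010198470068848524 tx 0.00015298852534423535 az 0.00954929658551372
ty -0.00509980875215155 tx 3.824928281788153e-05 az 0.00477464829275686
```

Call:
drive_tool(rows=[[[0.0001, -0.0085, 0, 0, 0, 0.008, 0.2], [0.0001, -0.0085, 0, 0, 0, 0.008, 0.2], [0.0001, -0.0085, 0, 0, 0, 0.008, 0.2]]])

```text
t: 16.82
eef_pos: [599.2, -75.5, 65.7]
tcp_rot: [3.141, 0.0, 2.266]
ft_force: [2.2, 0.7, 1.1]
opening: 0.203
grip_force: 0.7
```

```bash
python3 -c "
from h import *
arc()"
```

```text
t 16.82 th -0.8714 r 84.47 z 65.7 yawerr -0.0039 Ftan(resist) 2.08 Frad 0.90 Fz 1.1 mz -0.02 0.203
```

Call:
drive_tool(rows=[[[0, -0.0085, 0, 0, 0, 0.008, 0.2], [0, -0.0085, 0, 0, 0, 0.008, 0.2], [0, -0.0085, 0, 0, 0, 0.008, 0.2]]])

```text
t: 17.2
eef_pos: [594.0, -79.6, 65.6]
tcp_rot: [-3.142, 0.0, 2.19]
ft_force: [-0.1, 0.4, 0.5]
opening: 0.2
grip_force: 0.7
```

Call:
drive_tool(rows=[[[0, -0.0085, 0, 0, 0, 0.008, 0.2], [0, -0.0085, 0, 0, 0, 0.008, 0.2], [0, -0.0085, 0, 0, 0, 0.008, 0.2]]])

```text
t: 17.58
eef_pos: [588.7, -83.2, 65.6]
tcp_rot: [-3.141, -0.0, 2.115]
ft_force: [1.8, 1.5, 0.5]
opening: 0.204
grip_force: 0.7
```

Call:
drive_tool(rows=[[[0, -0.0085, 0, 0, 0, 0.008, 0.2], [0, -0.0085, 0, 0, 0, 0.008, 0.2], [0, -0.0085, 0, 0, 0, 0.008, 0.2]]])

```text
t: 17.95
eef_pos: [583.2, -86.3, 65.6]
tcp_rot: [-3.142, 0.0, 2.04]
ft_force: [0.8, 1.3, 0.7]
opening: 0.2
grip_force: 0.7
```

```bash
python3 -c "
from h import *
arc()"
```

```text
t 17.95 th -1.0999 r 84.65 z 65.6 yawerr -0.0021 Ftan(resist) 1.35 Frad -0.80 Fz 0.7 mz -0.03 0.2
```

Call:
drive_tool(rows=[[[0, -0.0085, 0, 0, 0, 0.008, 0.2], [0, -0.0085, 0, 0, 0, 0.008, 0.2], [0, -0.0085, 0, 0, 0, 0.008, 0.2]]])

```text
t: 18.32
eef_pos: [577.4, -89.1, 65.6]
tcp_rot: [-3.142, 0.0, 1.964]
ft_force: [0.3, -0.2, 0.2]
opening: 0.204
grip_force: 0.7
```

Call:
drive_tool(rows=[[[0, -0.0085, 0, 0, 0, 0.008, 0.2], [0, -0.0085, 0, 0, 0, 0.008, 0.2], [0, -0.0085, 0, 0, 0, 0.008, 0.2]]])

```text
t: 18.7
eef_pos: [571.5, -91.4, 65.6]
tcp_rot: [3.142, 0.0, 1.889]
ft_force: [1.1, 1.6, -0.4]
opening: 0.199
grip_force: 0.7
```

Call:
drive_tool(rows=[[[0, -0.0085, 0, 0, 0, 0.008, 0.2], [0, -0.0085, 0, 0, 0, 0.008, 0.2], [0, -0.0085, 0, 0, 0, 0.008, 0.2]]])

```text
t: 19.08
eef_pos: [565.4, -93.3, 65.6]
tcp_rot: [-3.142, 0.0, 1.813]
ft_force: [1.7, 0.8, 0.6]
opening: 0.204
grip_force: 0.7
```

```bash
python3 -c "
from h import *
arc()"
```

```text
t 19.07 th -1.3256 r 84.90 z 65.6 yawerr -0.0027 Ftan(resist) 1.86 Frad -0.38 Fz 0.6 mz 0.03 0.204
```

Call:
drive_tool(rows=[[[0, -0.0085, 0, 0, 0, 0.008, 0.2], [0, -0.0085, 0, 0, 0, 0.008, 0.2], [0, -0.0085, 0, 0, 0, 0.008, 0.2]]])

```text
t: 19.45
eef_pos: [559.2, -94.6, 65.6]
tcp_rot: [-3.142, 0.0, 1.738]
ft_force: [1.2, 1.3, -0.3]
opening: 0.202
grip_force: 0.7
```

Call:
drive_tool(rows=[[[0, -0.0085, 0, 0, 0, 0.008, 0.2], [0, -0.0085, 0, 0, 0, 0.008, 0.2], [0, -0.0085, 0, 0, 0, 0.008, 0.2]]])

```text
t: 19.82
eef_pos: [552.9, -95.5, 65.6]
tcp_rot: [3.142, 0.0, 1.663]
ft_force: [1.8, 0.8, 0.3]
opening: 0.198
grip_force: 0.7
```

Call:
drive_tool(rows=[[[0.0001, -0.0085, 0, 0, 0, 0.008, 0.2], [0.0001, -0.0085, 0, 0, 0, 0.008, 0.2], [0.0001, -0.0085, 0, 0, 0, 0.008, 0.2]]])

```text
t: 20.2
eef_pos: [547.0, -95.8, 65.7]
tcp_rot: [3.14, 0.0, 1.587]
ft_force: [4.7, 3.5, -0.8]
opening: 0.202
grip_force: 2.4
```

```bash
python3 -c "
from h import *
arc()
for i in range(3): env.read_camera('wrist'); arc()"
```

```text
t 20.20 th -1.5450 r 84.95 z 65.7 yawerr -0.0096 Ftan(resist) 4.82 Frad -3.36 Fz -0.8 mz 0.03 0.202
t 20.25 th -1.5470 r 84.95 z 65.7 yawerr -0.0087 Ftan(resist) 4.97 Frad -2.78 Fz -0.3 mz -0.01 0.202
t 20.30 th -1.5462 r 84.95 z 65.7 yawerr -0.0080 Ftan(resist) 4.20 Frad -2.77 Fz -1.7 mz 0.00 0.202
t 20.35 th -1.5459 r 84.94 z 65.7 yawerr -0.0075 Ftan(resist) 4.45 Frad -2.14 Fz -1.4 mz 0.08 0.199
```

Call:
drive_tool(rows=[[[0.0001, -0.006, 0, 0, 0, 0.0055, 0.2], [0.0001, -0.006, 0, 0, 0, 0.0055, 0.2], [0, 0, 0, 0, 0, 0, 0.2]]])

```text
t: 20.72
eef_pos: [544.3, -95.8, 65.8]
tcp_rot: [3.14, 0.0, 1.554]
ft_force: [6.3, 3.0, -0.9]
opening: 0.2
grip_force: 2.9
```

```bash
python3 -c "
from h import *
arc()
for i in range(4): env.read_camera('wrist'); arc()"
```

```text
t 20.73 th -1.5771 r 84.90 z 65.8 yawerr -0.0110 Ftan(resist) 6.32 Frad -3.03 Fz -0.9 mz 0.03 0.2
t 20.77 th -1.5771 r 84.92 z 65.8 yawerr -0.0108 Ftan(resist) 5.43 Frad -3.30 Fz -1.4 mz 0.08 0.198
t 20.82 th -1.5770 r 84.91 z 65.8 yawerr -0.0108 Ftan(resist) 5.65 Frad -2.47 Fz -2.2 mz 0.06 0.198
t 20.88 th -1.5769 r 84.91 z 65.7 yawerr -0.0109 Ftan(resist) 5.39 Frad -2.73 Fz -0.9 mz 0.00 0.202
t 20.93 th -1.5772 r 84.91 z 65.7 yawerr -0.0106 Ftan(resist) 4.95 Frad -3.32 Fz -0.6 mz 0.00 0.199
```

Call:
drive_tool(rows=[[[0.0001, -0.0035, 0, 0, 0, 0.0032, 0.2], [0.0001, -0.0035, 0, 0, 0, 0.0032, 0.2]]])

```text
t: 21.18
eef_pos: [542.8, -95.7, 65.8]
tcp_rot: [3.139, 0.0, 1.533]
ft_force: [7.4, 3.3, -1.3]
opening: 0.2
grip_force: 3.6
```

```bash
python3 -c "
from h import *
arc()
for i in range(4): env.read_camera('wrist'); arc()"
```

```text
t 21.18 th -1.5942 r 84.83 z 65.8 yawerr -0.0140 Ftan(resist) 7.28 Frad -3.45 Fz -1.3 mz 0.01 0.2
t 21.23 th -1.5951 r 84.86 z 65.8 yawerr -0.0136 Ftan(resist) 7.37 Frad -3.69 Fz -2.1 mz 0.09 0.198
t 21.27 th -1.5944 r 84.85 z 65.8 yawerr -0.0138 Ftan(resist) 7.20 Frad -3.64 Fz -1.6 mz 0.05 0.203
t 21.32 th -1.5941 r 84.87 z 65.8 yawerr -0.0139 Ftan(resist) 7.08 Frad -4.25 Fz -1.9 mz 0.06 0.198
t 21.38 th -1.5943 r 84.86 z 65.8 yawerr -0.0136 Ftan(resist) 7.13 Frad -3.95 Fz -1.6 mz 0.05 0.204
```

Call:
drive_tool(rows=[[[0.0001, -0.0035, 0, 0, 0, 0.0032, 0.2], [0.0001, -0.0035, 0, 0, 0, 0.0032, 0.2], [0, 0, 0, 0, 0, 0, 0.2]]])

```text
t: 21.75
eef_pos: [541.3, -95.6, 65.9]
tcp_rot: [3.139, 0.0, 1.513]
ft_force: [7.2, 3.9, -2.6]
opening: 0.201
grip_force: 3.9
```

```bash
python3 -c "
from h import *
arc()
for i in range(4): env.read_camera('wrist'); arc()"
```

```text
t 21.75 th -1.6120 r 84.82 z 65.9 yawerr -0.0161 Ftan(resist) 7.01 Frad -4.21 Fz -2.6 mz 0.02 0.201
t 21.80 th -1.6123 r 84.81 z 65.9 yawerr -0.0158 Ftan(resist) 8.21 Frad -5.04 Fz -2.6 mz 0.08 0.203
t 21.85 th -1.6122 r 84.82 z 65.9 yawerr -0.0158 Ftan(resist) 7.34 Frad -3.35 Fz -2.1 mz 0.06 0.198
t 21.90 th -1.6121 r 84.80 z 65.9 yawerr -0.0159 Ftan(resist) 8.01 Frad -3.86 Fz -1.1 mz 0.09 0.198
t 21.95 th -1.6120 r 84.81 z 65.9 yawerr -0.0160 Ftan(resist) 7.54 Frad -4.09 Fz -2.3 mz 0.03 0.204
```

Call:
drive_tool(rows=[[[0.0001, -0.0028, 0, 0, 0, 0.0025, 0.2], [0.0001, -0.0028, 0, 0, 0, 0.0025, 0.2]]])

```text
t: 22.2
eef_pos: [540.1, -95.5, 65.9]
tcp_rot: [3.138, 0.0, 1.498]
ft_force: [9.1, 3.8, -2.7]
opening: 0.198
grip_force: 4.4
```

```bash
python3 -c "
from h import *
arc()
for i in range(5): env.read_camera('wrist'); arc()"
```

```text
t 22.20 th -1.6264 r 84.78 z 65.9 yawerr -0.0176 Ftan(resist) 8.88 Frad -4.30 Fz -2.7 mz 0.07 0.198
t 22.25 th -1.6266 r 84.76 z 65.9 yawerr -0.0178 Ftan(resist) 9.06 Frad -4.54 Fz -1.6 mz 0.08 0.203
t 22.30 th -1.6265 r 84.76 z 65.9 yawerr -0.0174 Ftan(resist) 9.42 Frad -5.07 Fz -2.4 mz 0.03 0.205
t 22.35 th -1.6263 r 84.75 z 65.9 yawerr -0.0175 Ftan(resist) 8.67 Frad -4.38 Fz -1.7 mz 0.07 0.2
t 22.40 th -1.6261 r 84.78 z 65.9 yawerr -0.0177 Ftan(resist) 8.79 Frad -4.57 Fz -2.3 mz 0.09 0.199
t 22.45 th -1.6263 r 84.76 z 65.9 yawerr -0.0174 Ftan(resist) 8.10 Frad -4.35 Fz -2.4 mz 0.09 0.199
```

Call:
drive_tool(rows=[[[0, 0.008, 0, 0, 0, 0, 0.24], [0, 0.008, 0, 0, 0, 0, 0.3], [0, 0.004, 0, 0, 0, 0, 0.35], [0, 0, 0, 0, 0, 0, 0.35], [0, 0, 0, 0, 0, 0, 0.35]]])

```text
t: 23.08
eef_pos: [543.6, -95.9, 65.6]
tcp_rot: [-3.141, 0.0, 1.498]
ft_force: [-0.2, 0.5, 0.6]
opening: 0.351
grip_force: 0.0
```

Call:
drive_tool(rows=[[[0, 0, -0.05, 0, 0, 0, 0.35], [0, 0, -0.1, 0, 0, 0, 0.35], [0, 0, -0.2, 0, 0, 0, 0.35], [0, 0, -0.2, 0, 0, 0, 0.35], [0, 0, 0, 0, 0, 0, 0.35]]])

```text
t: 23.7
eef_pos: [544.9, -96.1, 207.4]
tcp_rot: [3.135, 0.002, 1.498]
ft_force: [-0.2, 0.1, -0.2]
opening: 0.35
grip_force: 0.0
```

Run:
```python
from h import *
now()
p=env.read_camera("wrist"); N=["hold_key","key_tail","fork","nut_handle","nut_axis","dropper_bottle","petri_dish","vial"]
find(p,N); a=cv2.resize(p["color"],(400,300))
q=env.read_camera("scene"); find(q,N)
b=cv2.resize(q["color"][195:295,290:420],(390,300),interpolation=cv2.INTER_CUBIC)
cv2.imwrite("pics/c7.png",np.hstack([a,b]))
```

```text
23.7 [544.9 -96.1 207.4] [3.1345e+00 1.7000e-03 1.4983e+00] [-0.2  0.1 -0.2] [-0.02 -0.09 -0.01] 0.35 0.0
hold_key [(0.65, [546.8, -12.2, 50.6])]
key_tail []
fork [(0.19, [546.7, -9.9, 52.2])]
nut_handle []
nut_axis [(0.77, [547.2, -11.6, 38.9])]
dropper_bottle [(0.72, [696.6, 14.9, -0.5]), (0.16, [551.2, -95.4, 82.0])]
petri_dish [(0.84, [392.4, -22.5, 2.4])]
vial []
hold_key [(0.61, [547.7, -9.4, 52.1])]
key_tail [(0.8, [533.3, 120.4, 66.3])]
fork [(0.84, [529.6, 91.2, 91.4])]
nut_handle [(0.71, [550.6, -96.2, 77.9])]
nut_axis [(0.78, [546.2, -8.7, 37.9])]
dropper_bottle [(0.58, [699.9, 17.3, 2.1])]
petri_dish [(0.89, [389.9, -24.8, -2.1])]
vial [(0.67, [642.9, 283.7, 0.9])]
```

View pics/c7.png

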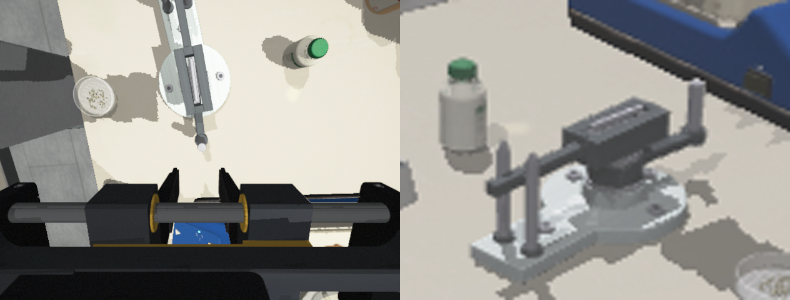

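The key is still fitted and level, its tail is between the posts (right crop about (515,180)), the handle is free of the gripper, and the bystanders haven't moved. Handing in.

```bash
python3 -c "
from h import *
print(env.job_done())"
```

```text
the job is handed in; nothing more can be done
None
```

The holding key is fitted over the wing head with its tail between the posts. The jam nut was turned clockwise until the push at the handle read about 9 N (8 to 11 N is properly tight). The bystanders I re-checked (bottle, dish, vial) had not moved, and I handed the job in at about 24 s; no verdict came back.

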